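Complete the row of rings, peel the top dust cover off its stack and hold it over them

TASK

Set the brass ring flat on the empty middle cork spot of the wooden board so that the three spacer rings stand in a neat row, and let go of it. Then take the top blue dust cover by its yellow corner tab and peel it off the stack, raising the tab corner first while the opposite corner is still down in the stack, then carry it over the row and hold it there level, upright, centred and lengthwise with the board, about 10 cm above it. Finish while still holding the cover there; leave the other two rings, the stone plug, the glass jar and the sanding block where they stand.

Things in the scene. Friction and masses are not known exactly. Their poses are not given: they have to be found in the camera images.
- brass_ring: yellow brass spacer ring, outer diameter 52 mm, hole about 28 mm, 16 mm high, 0.165 kg, lying flat on the table apart from the row; origin at the centre of its underside, z up along its axis
- grey_ring: grey spacer ring, outer diameter 64 mm, 24 mm high, 0.32 kg, standing on one end spot of the board (which end varies); origin at the centre of its underside. Leave it there
- black_ring: black spacer ring, outer diameter 68 mm, 18 mm high, 0.45 kg, standing on the other end spot of the board; origin at the centre of its underside. Leave it there
- row_board: fixed light wooden board 100 (x) x 240 (y) x 12 (z) mm, three cork spots of 70 mm diameter in a row along its y, 72 mm apart, centred; origin at the centre of its underside. Only about 12 mm remain between the middle ring and its neighbours, so hold that ring across the row (along the board's x)
- board_mid (a point): centre of the board's top face = centre of the empty middle spot
- stack: fixed holder plate 146 (x) x 236 (y) x 12 mm with nested blue covers; origin: centre of its underside; the lower covers stay. On both long sides, at y = +-55 mm, are steel catches (52 to 69 mm out in x, 31 mm high) whose sprung flaps lie 5 mm over the top cover's flange; each resists lifting with about 3 N until the flange there has risen 10 mm, then slips off
- cover: top blue dust cover: stiff shell open below, flange 100 (x) x 210 (y) x 3 mm, raised body 80 x 190 mm, 35 mm high, about 0.11 kg, centre of mass near mid-body; origin: centre of its underside (flange), 24 mm above the holder's underside while nested. It reaches 27 mm down over the cover below with 5 mm play all round
- tab (a point): grip point on the yellow upright tab at the cover's (-x, -y) corner: (-55, -110, 30) mm in the cover. The tab is a plate 10 mm thick, 28 mm long, its top 42 mm above the cover's underside; its length runs along (0.5, 0.866, 0) of the cover, so the fingers close on it along (0.866, -0.5, 0)
- tab_corner (a point): corner of the cover's flange next to the tab, at its underside: (-50, -105, 0) mm in the cover
- far_corner (a point): opposite corner of the cover's flange, at its underside: (50, 105, 0) mm in the cover
- stone_plug: white turned stone plug, 66 mm wide, 46 mm high, standing on the table; leave alone
- glass_jar: pale jar with a grey lid, 68 mm diameter, 92 mm high, standing on the table; leave alone
- sanding_block: brown cork sanding block 56 x 100 x 28 mm lying on the table; leave alone
There are look-alikes about, which are no part of the job. Leave any turquoise look-alike of the brass_ring alone. Leave any green look-alike of the black_ring alone.

How it is judged:
By the outcome, as a careful person would: the job done as asked, in the order asked, and still so for the second after the job is handed in, while the arm keeps its last pose, push and grip.
It also fails if it takes over 48 s, if anything falls off the work surface, if the arm or the gripper's body presses on something with over 40 N, if the wrist force passes 120 N, or if a joint passes its speed limit or range.

ROBOT

A 6-joint arm with a two-finger parallel gripper is mounted at the origin on a cart in front of the work surface, level with it; the furniture and walls round the work are solid. World frame = base frame: x ahead of the robot, y to its left, z up, the work surface at z = 0. Lengths are in m, angles in rad, forces in N, time in s.
With the tool pointing down it reaches from about 0.35 to 0.875 m from the base axis. Payload 4.2 kg.
Tool frame: the origin (TCP) lies at the very end of the fingers, on their centre line; the grasp point (between the pads) lies 19 mm behind it (pinch_z is the distance from the TCP to the grasp point, in m); z points along the fingers, y is the line along which they close (so a half turn about z gives the same grasp; the last joint's range is limited). The gripper opens to 85 mm and grips with 20 to 120 N. Pads are 22 mm wide; open, the fingers measure 114 mm over their backs; the gripper's body (76 mm by 85 mm) begins 54 mm behind the grasp point. The pads swing forward as they close: fully open they stand 13 mm farther back than shut.
Start: joints at [1.394, 0.385, 0.008, 0, -1.194, -0.259], TCP at [0.264, 0.567, 0.231] pointing down, gripper open.
Joint ranges: [-3.14, 3.14], [-1.21, 2.06], [-1.07, 1.41], [-3.16, 2.05], [-2.99, -0.16], [-3.1, 3.1]. Speed limits (rad/s): [2.79, 2.79, 3.14, 3.14, 3.14, 3.14].

INTERFACE

Orientations are given as [roll, pitch, yaw] about the fixed x, y, z axes, in that order (R = Rz(yaw) Ry(pitch) Rx(roll)).
In Python, from workcell import sense, grab_frame, camera_model, finish_job, pinch_z gives the robot as it stands. The module is installed in compiled form; this text tells all that it offers.
- The arm moves only by the tool drive_tool, never from a script. Its argument "commands" is a list of rows, each a list of 5 numbers: the closure, from -1 (fully open) to 1 (shut), then the shift along the tool's x, y, z in mm, then the turn about the tool's z in rad. In form: [[gripper, tx, ty, tz, roll], ...]. A call has 1 to 12 rows; each row shifts and turns the commanded pose from where the row before left it, along the tool's axes as they then stand; what a row does not reach is not made up. A row lasts 1/8 s, in which the tool goes at most 62.5 mm and 10.7 degrees, less where a joint would pass 70% of its speed; a pose out of reach is approached as far as the arm can. A call with a gripper value outside its range is refused whole. The fingers move at their own pace and stop on an object; the grip force is fixed at half the most. Time passes only in rows, so rows that do not move let the fingers close. It gives the time, the measured TCP pose, the force, the opening and the grip force at its end, in the units of the state.
- sense(): the state, without advancing time (a new reading comes with each control period).
- grab_frame(name): name is "scene" or "side" or "wrist"; returns (picture, depth): 384x512x3 uint8, red, green, blue; 384x512 float32, m along the optical axis (not along the pixel's ray), 0 where there is no reading.
- camera_model(name): a dict with "fx", "fy", "cx", "cy" (pixels), "R" (3x3) and "t" (3): a world point X has camera coordinates R X + t. Camera axes: x right, y down, z forward; pixel columns grow to the right and rows downward; lengths in m; the calibration is good to about 2 mm. A picture is of the moment at which its call begins: read the wrist's pose just before it. camera_model takes no time and is no camera call; for the wrist camera it gives the pose at the moment of the call.
- finish_job(): hands the job in; it is judged then, once.
The state is a dict: "time_s": time; "qpos": joint angles; "joint_vel": joint speeds; "effort": joint torques, N m; "ee_pos": TCP position; "tcp_rot": TCP orientation; "ft_force": force on the tool from outside, world axes, zero at the start; "torque": the same for the moment, N m; "width": opening from 0.0 (shut) to 1.0 (fully open); "grip_force": force on a finger pad.
Only numpy, scipy, OpenCV 4.12 (cv2) and the standard library are available. Lean on these libraries where they do the work, as an engineer would, in place of code of your own. Each camera call takes 0.05 s, during which the arm holds its last target. There are 200 camera calls.

## Working session

There is one attempt and no reset: what is moved stays moved. The work goes in short steps, Python scripts to look and compute and a tool call to move; the robot and the scene stay as the last step left them, time stands still between calls to the robot, and variables do not carry over. Pictures are saved under pics/ and viewed, at most 10 in all, crops included, and the job is handed in when it is done.

Besides the shell and the picture viewer there is one more tool, called after "Emit:" as name(argument=value, ...), one argument or row to a line, values as JSON. drive_tool: Moves the arm, as the interface text tells. Its arguments: {"type":"object","properties":{"commands":{"type":"array"}},"required":["commands"]}

```bash
mkdir -p pics; cat > h.py <<'E'
import numpy as np, cv2
from workcell import sense, grab_frame, camera_model, finish_job, pinch_z
from scipy.spatial.transform import Rotation as Ro
def cloud(name):
    m=camera_model(name); im,d=grab_frame(name)
    v,u=np.mgrid[:384,:512]
    P=np.stack([(u-m['cx'])/m['fx']*d,(v-m['cy'])/m['fy']*d,d],-1)
    W=(P-np.array(m['t']))@np.array(m['R'])
    W[d==0]=np.nan
    return im,d,W
def save(n,im): cv2.imwrite(n,im[:,:,::-1])
E
python3 - <<'E'
from h import *
s=sense(); print(s, pinch_z)
a,d,W=cloud('scene'); b,d2,W2=cloud('side')
np.savez('s0.npz',a=a,W=W,b=b,W2=W2)
save('pics/scene0.png',cv2.resize(a,(800,600))); save('pics/side0.png',cv2.resize(b,(800,600)))
E
```

```text
{'time_s': 0.0, 'qpos': array([ 1.39361640e+00,  3.85546523e-01,  6.61814620e-03, -5.32431803e-04,
       -1.19400053e+00, -2.58607882e-01]), 'joint_vel': array([-1.22108476e-03, -1.30170457e-03,  1.25703118e-03, -9.58003813e-05,
       -1.45606264e-03, -4.80794400e-04]), 'effort': array([-1.16856478e-03, -3.92291558e+01,  1.88407052e+01,  4.18642312e+00,
       -4.61675270e-03, -5.43088859e-06]), 'ee_pos': array([0.26354935, 0.56606147, 0.23021968]), 'tcp_rot': array([ 3.13940444e+00, -6.71745452e-05, -4.35984166e-01]), 'ft_force': array([0.24946679, 0.47959923, 0.03106426]), 'torque': array([-0.04405941,  0.03988376,  0.03749609]), 'grip_force': 0.0, 'width': 0.9961021601284081} 0.0187
```

View pics/scene0.png

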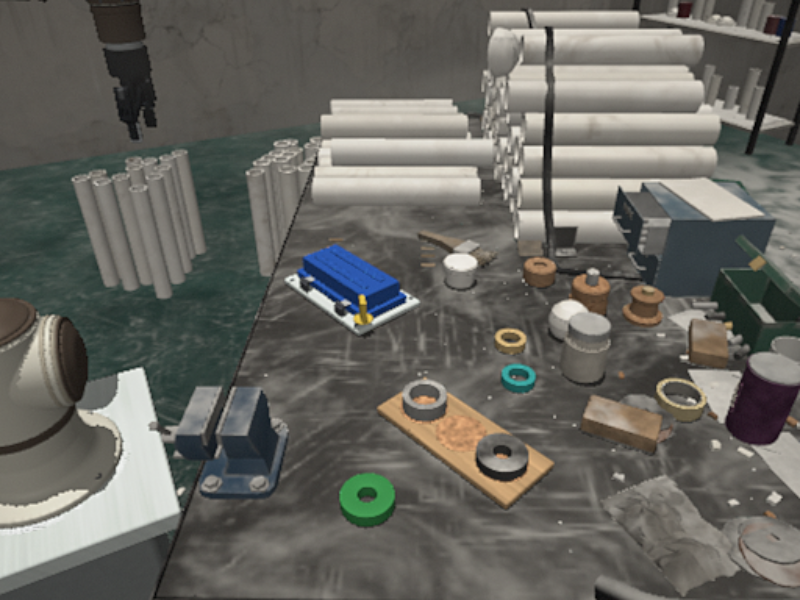

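View pics/side0.png

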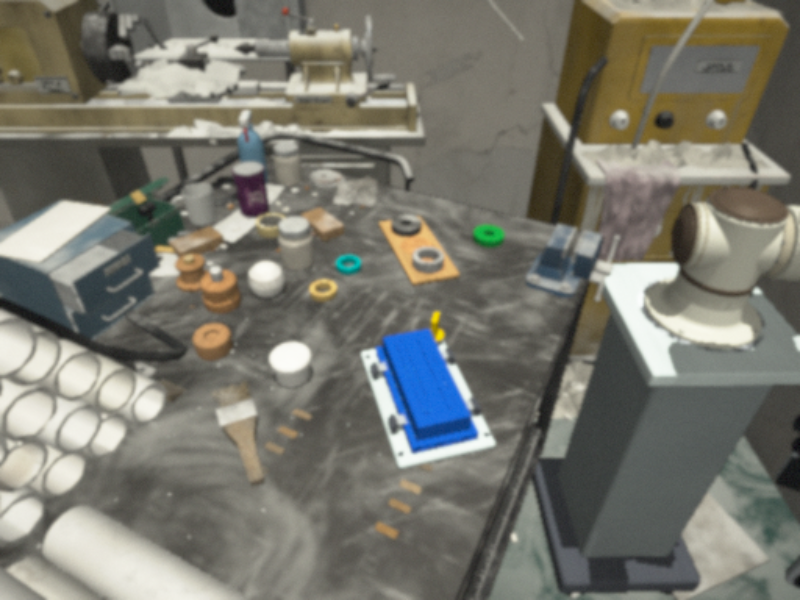

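Scene (800×600 pixels): brass ring at (510,341). Things it could be taken for are the turquoise ring (518,378), the pale tape roll (682,398, larger) and the terracotta ring (540,272). The board centre is near (462,434), with the grey ring at (425,400) and the black at (502,456); the green look-alike is at (367,498). The cover is at (350,280), and its yellow tab at (363,312).

I choose the brass ring at (510,341). Next I measure it and check it in a crop.

```bash
cat > m.py <<'E'
from h import *
z=np.load('s0.npz')
for im,W,nm in ((z['a'],z['W'],'scene'),(z['b'],z['W2'],'side')):
    hsv=cv2.cvtColor(im,cv2.COLOR_RGB2HSV); H,S,V=[hsv[...,i].astype(int) for i in range(3)]
    X,Y,Z=W[...,0],W[...,1],W[...,2]
    ok=np.isfinite(X)&(X>0.1)&(X<1)&(abs(Y)<.8)
    def comps(mask,lab,lo=25):
        n,L,st,c=cv2.connectedComponentsWithStats((mask&ok).astype(np.uint8))
        for i in range(1,n):
            if st[i,4]>lo:
                p=W[L==i]; (cx,cy),(w,h),an=cv2.minAreaRect(p[:,:2].astype(np.float32))
                print(nm,lab,st[i,4],'px',c[i].round(),'rect',np.round([cx,cy,w,h,an],4),'z',np.nanpercentile(p[:,2],[5,50,95]).round(4))
    comps((H>108)&(H<125)&(S>150)&(Z>.045),'covertop')
    comps((H>20)&(H<32)&(S>190)&(Z>.03)&(Z<.1),'tab',8)
    comps((H>12)&(H<30)&(S>80)&(Z>.010)&(Z<.03)&(X>.2),'brass/board')
    comps((Z>.0255)&(Z<.045)&(S<70),'rings',40)
    comps((Z>.06)&(Z<.11)&(S<90),'tall',40)
E
python3 m.py; python3 - <<'E'
from h import *
z=np.load('s0.npz'); a=z['a']
save('pics/crop.png',cv2.resize(a[150:320,180:430],None,fx=3,fy=3,interpolation=cv2.INTER_CUBIC))
E
```

```text
scene covertop 1049 px [224. 174.] rect [ 0.5311  0.2022  0.0821  0.1917 14.4012] z [0.0477 0.0561 0.0587]
scene brass/board 120 px [344. 177.] rect [8.6970e-01 7.0400e-02 2.7000e-02 5.8900e-02 5.2723e+01] z [0.0106 0.0212 0.0293]
scene brass/board 83 px [382. 196.] rect [ 8.94200e-01 -6.30000e-02  2.14000e-02  5.17000e-02  8.54112e+01] z [0.0139 0.0225 0.0287]
scene brass/board 185 px [410. 201.] rect [ 0.9552 -0.1105  0.0468  0.0611 41.6018] z [0.0105 0.0156 0.0283]
scene brass/board 62 px [232. 204.] rect [5.08300e-01 8.93000e-02 4.54000e-02 3.00000e-02 6.05198e+01] z [0.0198 0.0258 0.028 ]
scene brass/board 374 px [453. 224.] rect [ 0.9782 -0.2297  0.0872  0.0541 42.1439] z [0.0126 0.0262 0.0289]
scene brass/board 152 px [326. 217.] rect [ 7.06700e-01 -6.51000e-02  5.12000e-02  4.64000e-02  5.64234e+01] z [0.0107 0.0145 0.0165]
scene brass/board 45 px [424. 256.] rect [ 8.10100e-01 -2.94300e-01  4.06000e-02  1.06000e-02  7.55213e+01] z [0.0119 0.0191 0.0242]
scene brass/board 54 px [443. 260.] rect [ 0.8434 -0.3228  0.0626  0.0224  8.2027] z [0.014  0.0229 0.0251]
scene brass/boa
[... 7112 characters left out ...]
1.55700e-01 -9.21000e-02  3.28000e-02  1.00000e-02  5.63751e+01] z [0.0622 0.0838 0.0993]
side tall 62 px [138. 175.] rect [ 8.95100e-01 -3.34000e-02  2.00000e-02  1.74000e-02  6.67678e+01] z [0.0608 0.0753 0.0797]
side tall 157 px [ 82. 227.] rect [9.67900e-01 1.88600e-01 6.29000e-02 1.28000e-02 6.57063e+01] z [0.0631 0.0858 0.1067]
side tall 1099 px [ 66. 261.] rect [9.85900e-01 2.82400e-01 1.58900e-01 5.77000e-02 6.57911e+01] z [0.0628 0.0713 0.1041]
side tall 2784 px [ 82. 358.] rect [8.68000e-01 4.94700e-01 4.62000e-02 2.34400e-01 6.20087e+01] z [0.0609 0.0656 0.0684]
side tall 623 px [ 24. 372.] rect [9.54900e-01 5.17700e-01 3.01000e-02 9.61000e-02 6.13005e+01] z [0.0607 0.0659 0.1068]
```

View pics/crop.png

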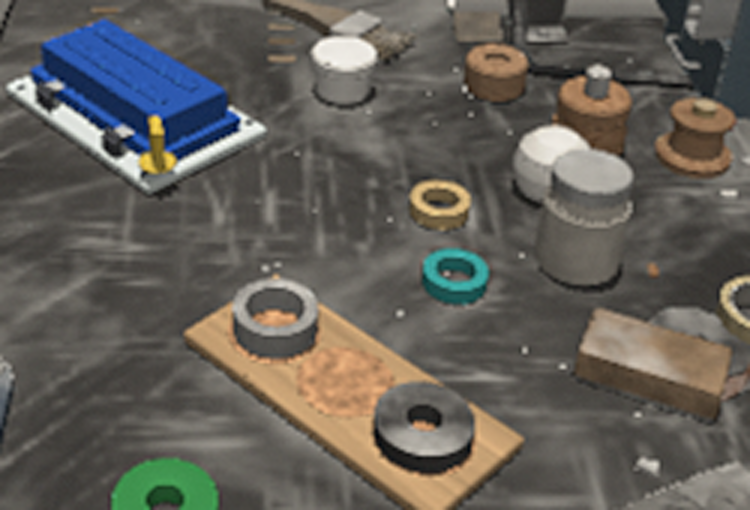

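The crop confirms the choice: brass ring at (440,205), turquoise look-alike at (455,275), and the middle cork spot empty at (345,380). Next I refine the positions and work out the first move.

```bash
cat >> h.py <<'E'
def go(x=None,y=None,z=None,yaw=None,s=None):
    "shift in tool axes (mm) with the roll done first"
    s=s or sense(); p=np.array(s['ee_pos']); r=np.array(s['tcp_rot']); t=p.copy()
    for i,v in enumerate((x,y,z)):
        if v is not None: t[i]=v
    roll=0
    if yaw is not None: roll=-((yaw-r[2]+np.pi)%(2*np.pi)-np.pi)
    R=Ro.from_euler('xyz',r)*Ro.from_euler('z',roll)
    print('t',round(s['time_s'],2),'pos',p.round(4),'rot',r.round(4),'F',np.round(s['ft_force'],1),'w',round(s['width'],3),'g',s['grip_force'])
    print('roll first',round(roll,4),'then mm',(R.inv().apply(t-p)*1000).round(1)); 
E
python3 - <<'E'
from h import *
from scipy.optimize import least_squares
z=np.load('s0.npz')
for im,W,nm in ((z['a'],z['W'],'scene'),(z['b'],z['W2'],'side')):
    hsv=cv2.cvtColor(im,cv2.COLOR_RGB2HSV); H,S=hsv[...,0].astype(int),hsv[...,1].astype(int)
    def ring(cx,cy,rad,zl,zh,lab,sel=True):
        m=(np.hypot(W[...,0]-cx,W[...,1]-cy)<rad*1.4)&(W[...,2]>zl)&(W[...,2]<zh)&sel
        p=W[m][:,:2]; c,r=cv2.minEnclosingCircle(p.astype(np.float32)); print(nm,lab,len(p),np.round(c,4),round(r,4))
    ring(.7075,-.062,.026,.012,.022,'brass',(H<32)&(S>60))
    ring(.5007,-.141,.032,.032,.040,'grey'); ring(.540,-.279,.034,.0265,.034,'black')
    m=(H>84)&(H<96)&(S>120)&(W[...,0]>.5)&(W[...,2]>.011)&(W[...,2]<.03)
    print('turq',np.nanmedian(W[m],0).round(3))
    m=(H>108)&(H<125)&(S>150)&(W[...,2]>.053)&(W[...,0]<.8)&(W[...,1]<.4)&(W[...,1]>0)
    print('cover',m.sum(),cv2.minAreaRect(W[m][:,:2].astype(np.float32)))
go(.7075,-.0625,.13,-1.288)
E
```

```text
scene brass 129 [ 0.7053 -0.0644] 0.0268
scene grey 267 [ 0.5008 -0.1426] 0.0333
scene black 608 [ 0.5387 -0.2804] 0.0349
turq [ 0.66  -0.152  0.015]
cover 914 ((0.5315990447998047, 0.20229686796665192), (0.08149591833353043, 0.19158679246902466), 14.622505187988281)
side brass 101 [ 0.7093 -0.0609] 0.0265
side grey 110 [ 0.5037 -0.1394] 0.0331
side black 128 [ 0.5412 -0.2763] 0.034
turq [ 0.662 -0.143  0.014]
cover 83 ((0.5341747403144836, 0.20633985102176666), (0.07891138643026352, 0.19199329614639282), 13.853011131286621)
t 0.1 pos [0.2636 0.5661 0.2303] rot [ 3.1396e+00 -1.0000e-04 -4.3590e-01] F [ 1.3  0.1 -0.7] w 0.998 g 0.0
roll first 0.8521 then mm [ 727.4 -251.   101.2]
```

Emit:
drive_tool(
  commands=[
    [-1,0,0,0,0.17],
    [-1,0,0,0,0.17],
    [-1,0,0,0,0.17],
    [-1,0,0,0,0.17],
    [-1,0,0,0,0.172],
    [-1,55,-19,0,0],
    [-1,55,-19,0,0],
    [-1,55,-19,0,0],
    [-1,55,-19,0,0],
    [-1,55,-19,0,0],
    [-1,55,-19,0,0],
    [-1,55,-19,0,0],
  ],
)

```text
time_s: 1.6
ee_pos: [0.4996, 0.2323, 0.2311]
tcp_rot: [3.141, -0.0, -1.288]
ft_force: [0.3, 1.1, -0.0]
width: 0.999
grip_force: 0.0
```

Emit:
drive_tool(
  commands=[
    [-1,55,-19,0,0],
    [-1,55,-19,0,0],
    [-1,55,-19,0,0],
    [-1,55,-19,0,0],
    [-1,55,-19,15,0],
    [-1,40,-14,30,0],
    [-1,27,-10,30,0],
    [-1,0,0,0,0],
  ],
)

```text
time_s: 2.6
ee_pos: [0.7072, -0.0631, 0.1512]
tcp_rot: [3.133, 0.002, -1.291]
ft_force: [0.3, 0.5, -0.1]
width: 1.002
grip_force: 0.0
```

```bash
python3 - <<'E'
from h import *
im,d,W=cloud('wrist'); save('pics/w1.png',im)
hsv=cv2.cvtColor(im,cv2.COLOR_RGB2HSV); H,S=hsv[...,0].astype(int),hsv[...,1].astype(int)
m=(np.hypot(W[...,0]-.7075,W[...,1]+.0625)<.04)&(W[...,2]>.011)&(W[...,2]<.022)&(H<32)&(S>60)
print(m.sum(), cv2.minEnclosingCircle(W[m][:,:2].astype(np.float32)),np.nanpercentile(W[m][:,2],[5,95]))
go(.7075,-.0625,.0,-1.288)
E
```

```text
1519 ((0.7056891918182373, -0.06353462487459183), 0.02614695578813553) [0.01392858 0.01660037]
t 2.65 pos [ 0.7079 -0.0621  0.1539] rot [ 3.1371e+00  8.0000e-04 -1.2895e+00] F [-0.  -1.   0.2] w 1.001 g 0.0
roll first -0.0015 then mm [ 4.000e-01 -1.000e-01  1.539e+02]
```

View pics/w1.png

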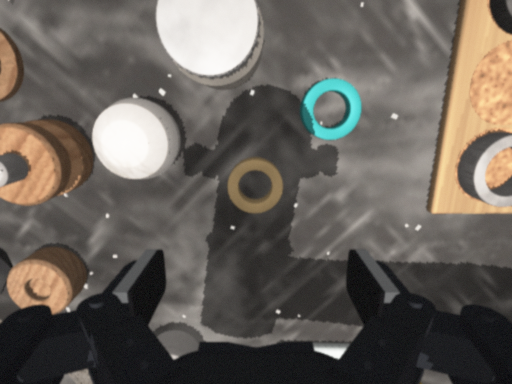

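The wrist view shows the brass ring at (256,185), clear of the turquoise one at (331,108) and of the white sphere. I go down in two stages.

Emit:
drive_tool(
  commands=[
    [-1,0.5,1.6,40,0],
    [-1,0,0,40,0],
    [-1,0,0,40,0],
    [-1,0,0,20,0],
    [-1,0,0,8,0],
    [-1,0,0,0,0],
    [-1,0,0,0,0],
  ],
)

```text
time_s: 3.52
ee_pos: [0.7086, -0.0619, 0.0103]
tcp_rot: [-3.138, -0.001, -1.287]
ft_force: [0.1, -0.5, -0.4]
width: 0.998
grip_force: 0.0
```

Emit:
drive_tool(
  commands=[
    [-1,0,0,5,0],
    [-1,0,0,3,0],
    [-1,0,0,0,0],
    [0.6,0,0,0,0],
    [0.6,0,0,0,0],
    [0.6,0,0,0,0],
    [0.6,0,0,0,0],
    [0.6,0,0,0,0],
  ],
)

```text
time_s: 4.53
ee_pos: [0.7079, -0.062, 0.001]
tcp_rot: [-3.14, -0.0, -1.288]
ft_force: [-0.7, 0.5, 3.7]
width: 0.568
grip_force: 62.5
```

Emit:
drive_tool(
  commands=[
    [0.6,0,0,-10,0],
    [0.6,0,0,-40,0],
    [0.6,0,0,-40,0],
    [0.6,0,0,-30,0],
    [0.6,0,0,0,0],
    [0.6,0,0,0,0],
  ],
)

```text
time_s: 5.28
ee_pos: [0.7061, -0.062, 0.1185]
tcp_rot: [3.139, 0.001, -1.288]
ft_force: [-0.3, -1.3, -2.2]
width: 0.572
grip_force: 62.5
```

```bash
python3 - <<'E'
from h import *
im,d,W=cloud('wrist'); save('pics/w2.png',im)
s=sense(); p=s['ee_pos']
# row line: from side+scene averages
g=np.array([.5022,-.1410]); b=np.array([.5400,-.2784]); m=(g+b)/2; dv=g-b
print('mid',m,'dist',np.hypot(*dv),'yaw',np.arctan2(-dv[0],dv[1]))
go(m[0],m[1],.10,np.arctan2(-dv[0],dv[1])-np.pi/2)
E
```

```text
mid [ 0.5211 -0.2097] dist 0.14250473676337921 yaw 0.2684677028369502
t 5.33 pos [ 0.7059 -0.0621  0.1179] rot [ 3.1375e+00  1.5000e-03 -1.2884e+00] F [ 0.4 -0.4 -1.8] w 0.571 g 62.49954944723868
roll first 0.014 then mm [ 93.4 217.3  18.7]
```

View pics/w2.png

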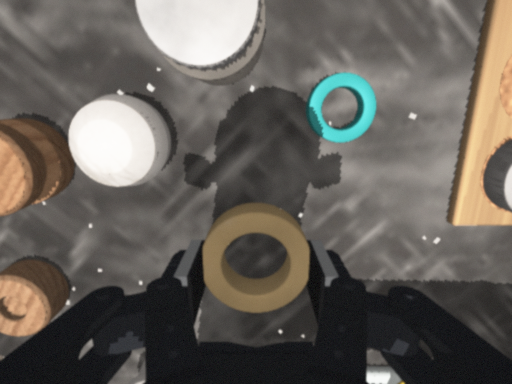

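The ring is held, at (256,257), between the pads. I move over the board and measure the middle from near.

Emit:
drive_tool(
  commands=[
    [0.6,20,45,0,0],
    [0.6,20,45,0,0],
    [0.6,20,45,0,0],
    [0.6,18,42,0,0],
    [0.6,12,34,0,0],
    [0.6,0,6,0,0],
    [0.6,0,0,0,0],
    [0.6,0,0,0,0],
  ],
)

```text
time_s: 6.32
ee_pos: [0.525, -0.2086, 0.1199]
tcp_rot: [3.141, 0.0, -1.287]
ft_force: [0.0, 0.2, -1.3]
width: 0.571
grip_force: 62.6
```

```bash
cat > b.py <<'E'
from h import *
im,d,W=cloud('wrist')
hsv=cv2.cvtColor(im,cv2.COLOR_RGB2HSV); H,S=hsv[...,0].astype(int),hsv[...,1].astype(int)
X,Y,Z=W[...,0],W[...,1],W[...,2]
def rect(m,l): print(l,m.sum(),*[np.round(q,4) for q in cv2.minAreaRect(W[m][:,:2].astype(np.float32))])
def circ(m,l): c,r=cv2.minEnclosingCircle(W[m][:,:2].astype(np.float32)); print(l,m.sum(),np.round(c,4),round(r,4)); return np.array(c)
near=lambda x,y,r: np.hypot(X-x,Y-y)<r
rect((Z>.007)&(Z<.017)&near(.52,-.21,.14)&(H<25)&(S>70),'board')
g=circ((Z>.033)&(Z<.040)&near(.502,-.141,.045),'grey')
b=circ((Z>.0275)&(Z<.033)&near(.54,-.278,.045),'black')
print('mid',(g+b)/2,'yaw',np.arctan2(-(g-b)[0],(g-b)[1]))
p=sense()['ee_pos']
m=near(p[0],p[1],.035)&(H>12)&(H<32)&(S>70)&(Z>p[2]-.005)&(Z<p[2]+.03)
if m.sum()>50:
    c=circ(m,'held'); print('z',np.nanpercentile(W[m][:,2],[5,50,95]))
go(.5211,-.2097,.012,-1.29)
E
python3 b.py
```

```text
board 12892 [ 0.5179 -0.2124] [0.1002 0.2392] 16.3305
grey 908 [ 0.4988 -0.1421] 0.0324
black 6224 [ 0.5375 -0.2802] 0.0341
mid [ 0.51816192 -0.21116113] yaw 0.273803017629804
held 7352 [ 0.5221 -0.211 ] 0.0284
z [0.12251282 0.13401314 0.13522689]
t 6.38 pos [ 0.525  -0.2085  0.1199] rot [ 3.1415  0.     -1.2866] F [-0.3 -0.3 -1.8] w 0.57 g 62.642836699815234
roll first 0.0034 then mm [1.000e-01 4.100e+00 1.079e+02]
```

Emit:
drive_tool(
  commands=[
    [0.6,0,4.1,0,0],
    [0.6,0,0,40,0],
    [0.6,0,0,30,0],
    [0.6,0,0,15,0],
    [0.6,0,0,0,0],
    [0.6,0,0,0,0],
  ],
)

```text
time_s: 7.12
ee_pos: [0.5214, -0.2104, 0.0365]
tcp_rot: [-3.139, -0.001, -1.287]
ft_force: [1.1, 0.4, -2.3]
width: 0.569
grip_force: 62.6
```

```bash
python3 b.py
```

```text
board 29284 [ 0.5232 -0.231 ] [0.1003 0.2006] 16.2188
grey 1511 [ 0.5035 -0.1578] 0.0276
black 15100 [ 0.5376 -0.2803] 0.0341
mid [ 0.52056214 -0.21908622] yaw 0.27140201594292607
held 7450 [ 0.5246 -0.2178] 0.0336
z [0.03900754 0.05063102 0.05186447]
t 7.17 pos [ 0.5213 -0.2104  0.0366] rot [-3.1391e+00 -1.3000e-03 -1.2874e+00] F [ 0.7  0.1 -1.3] w 0.572 g 62.61640419921605
roll first 0.0026 then mm [-0.7  0.1 24.6]
```

```bash
cat > c.py <<'E'
from h import *
import sys
zt=float(sys.argv[1]); im,d,W=cloud('wrist')
hsv=cv2.cvtColor(im,cv2.COLOR_RGB2HSV); H,S=hsv[...,0].astype(int),hsv[...,1].astype(int)
m=(abs(W[...,2]-zt)<.0018)&(H>12)&(H<32)&(S>60)&(np.hypot(W[...,0]-.52,W[...,1]+.21)<.06)
m=cv2.morphologyEx(m.astype(np.uint8),cv2.MORPH_OPEN,np.ones((7,7)))
n,L,st,_=cv2.connectedComponentsWithStats(m); k=1+st[1:,4].argmax(); m=L==k
c,r=cv2.minEnclosingCircle(W[m][:,:2].astype(np.float32)); print(m.sum(),np.round(c,4),round(r,4),'z',np.median(W[m][:,2]),'box',st[k])
save('pics/w3.png',im)
go(.5182,-.2112,.013)
E
python3 c.py .0507
```

```text
5140 [ 0.5202 -0.2118] 0.0265 z 0.05102972398804906 box [ 202  212  108  101 5140]
t 7.22 pos [ 0.5212 -0.2104  0.0366] rot [-3.1391e+00 -1.2000e-03 -1.2876e+00] F [-0.1 -0.5 -2.1] w 0.57 g 62.61692606960423
roll first 0 then mm [-0.1  3.2 23.6]
```

View pics/w3.png

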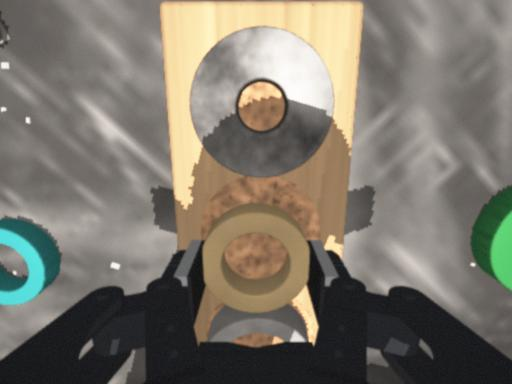

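The wrist view shows the held ring at (256,258) and the board's centre line and black ring at column 261–262. I shift the ring 2 mm to the right and lower it.

Emit:
drive_tool(
  commands=[
    [0.6,-1,2,0,0],
    [0.6,0,0,12,0],
    [0.6,0,0,7,0],
    [0.6,0,0,2,0],
    [0.6,0,0,1,0],
    [0.6,0,0,0,0],
    [0.6,0,0,0,0],
  ],
)

```text
time_s: 8.1
ee_pos: [0.5182, -0.2099, 0.0135]
tcp_rot: [-3.141, -0.0, -1.288]
ft_force: [0.3, -1.0, -1.2]
width: 0.576
grip_force: 62.7
```

Emit:
drive_tool(
  commands=[
    [0.6,0,0,1,0],
    [0.6,0,0,0.5,0],
    [0.6,0,0,0,0],
  ],
)

```text
time_s: 8.48
ee_pos: [0.5183, -0.2099, 0.0129]
tcp_rot: [-3.141, -0.001, -1.287]
ft_force: [-1.7, 1.4, 5.7]
width: 0.573
grip_force: 63.4
```

Emit:
drive_tool(
  commands=[
    [0,0,0,-0.5,0],
    [-0.4,0,0,0,0],
    [-1,0,0,0,0],
    [-1,0,0,0,0],
    [-1,0,0,-20,0],
    [-1,0,0,-40,0],
    [-1,0,0,-50,0],
    [-1,0,0,-30,0],
    [-1,0,0,0,0],
  ],
)

```text
time_s: 9.6
ee_pos: [0.5197, -0.2101, 0.1552]
tcp_rot: [-3.136, -0.003, -1.287]
ft_force: [-0.5, -0.7, -0.6]
width: 0.999
grip_force: 0.0
```

```bash
python3 c.py .028; python3 b.py
```

```text
173 [ 0.5032 -0.226 ] 0.0121 z 0.027624312079972388 box [269 168  17  22 173]
t 9.65 pos [ 0.5183 -0.2097  0.1531] rot [-3.1394e+00 -5.0000e-04 -1.2881e+00] F [-0.1 -1.2 -0.5] w 1.0 g 0.0
roll first 0 then mm [  1.3   0.8 140.1]
board 12181 [ 0.5179 -0.2125] [0.1001 0.2382] 16.2591
grey 1786 [ 0.4993 -0.142 ] 0.0327
black 4751 [ 0.5376 -0.2801] 0.034
mid [ 0.51846492 -0.21103928] yaw 0.2705969788180476
t 9.7 pos [ 0.5175 -0.2096  0.1518] rot [ 3.1412e+00  8.0000e-04 -1.2882e+00] F [-0.6  0.5 -0.6] w 0.999 g 0.0
roll first 0.0018 then mm [  1.2  -3.5 139.8]
```

```bash
python3 - <<'E'
from h import *
im,d,W=cloud('wrist')
m=(W[...,2]>.0245)&(W[...,2]<.031)&(np.hypot(W[...,0]-.518,W[...,1]+.211)<.036)
m=cv2.morphologyEx(m.astype(np.uint8),cv2.MORPH_OPEN,np.ones((3,3)))
n,L,st,_=cv2.connectedComponentsWithStats(m); print(st); k=1+st[1:,4].argmax(); m=L==k
c,r=cv2.minEnclosingCircle(W[m][:,:2].astype(np.float32)); print(c,r,np.percentile(W[m][:,2],[2,50,98]))
save('pics/w4.png',im); p=W[m]; print(np.linalg.lstsq(np.c_[p[:,:2]-np.array(c),np.ones(len(p))],p[:,2],rcond=None)[0])
# target: pre-tab pose
yw=np.deg2rad(14.5); R2=np.array([[np.cos(yw),-np.sin(yw)],[np.sin(yw),np.cos(yw)]])
t=np.array([.532,.203])+R2@[-.055,-.110]; print('tab',t); go(t[0],t[1],.153,yw-np.pi/6-np.pi/2)
E
```

```text
[[     0      0    512    384 194998]
 [   226    160     58     56   1610]]
(0.5174121260643005, -0.21107777953147888) 0.026163211092352867 [0.02563335 0.02744854 0.02887386]
[-0.00039452  0.0009303   0.02741541]
tab [0.50629368 0.08273286]
t 9.75 pos [ 0.5171 -0.2096  0.1511] rot [ 3.1397e+00  1.3000e-03 -1.2881e+00] F [-0.2 -0.8 -0.6] w 1.0 g 0.0
roll first 0.5532 then mm [-278.8   88.6   -1.7]
```

View pics/w4.png

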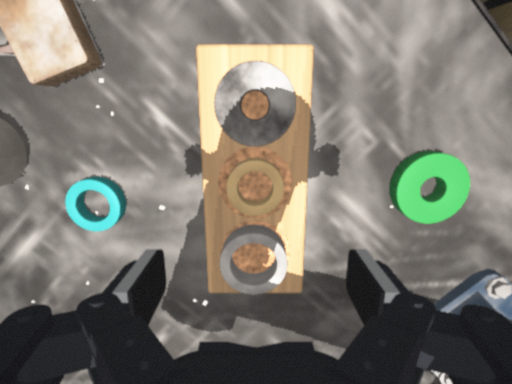

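The picture shows the three rings in a row at (255,104), (255,188) and (253,260). The brass ring is flat and centred to about 1 mm. Next I go above the tab.

Emit:
drive_tool(
  commands=[
    [-1,0,0,0,0.138],
    [-1,0,0,0,0.138],
    [-1,0,0,0,0.138],
    [-1,0,0,0,0.139],
    [-1,-45,14,0,0],
    [-1,-55,18,0,0],
    [-1,-55,18,0,0],
    [-1,-55,18,0,0],
    [-1,-45,14,0,0],
    [-1,-24,7,0,0],
    [-1,0,0,0,0],
    [-1,0,0,0,0],
  ],
)

```text
time_s: 11.25
ee_pos: [0.506, 0.0822, 0.1512]
tcp_rot: [3.14, -0.002, -1.841]
ft_force: [0.5, 0.4, 1.4]
width: 1.0
grip_force: 0.0
```

```bash
cat > t.py <<'E'
from h import *
im,d,W=cloud('wrist'); save('pics/w5.png',im)
hsv=cv2.cvtColor(im,cv2.COLOR_RGB2HSV); H,S=hsv[...,0].astype(int),hsv[...,1].astype(int)
X,Y,Z=W[...,0],W[...,1],W[...,2]
m=(H>18)&(H<34)&(S>150)&(np.hypot(X-.506,Y-.083)<.05)
for zl,zh in ((.055,.07),(.03,.055)):
    q=m&(Z>zl)&(Z<zh)
    if q.sum()>5: print('tab',zl,q.sum(),cv2.minAreaRect(W[q][:,:2].astype(np.float32)),np.median(Z[q]),np.mean(np.argwhere(q),0))
q=(H>108)&(H<125)&(S>150)&(Z>.05)&(Z<.066)
if q.sum()>5: print('cover top',q.sum(),cv2.minAreaRect(W[q][:,:2].astype(np.float32)))
go(.5063,.0827,.035,-1.8413)
E
python3 t.py
```

```text
tab 0.055 400 ((0.5037433505058289, 0.08400729298591614), (0.026125341653823853, 0.009561747312545776), 74.90736389160156) 0.06526594518762233 [203.015 257.07 ]
tab 0.03 82 ((0.5007492899894714, 0.07254543900489807), (0.0026325848884880543, 0.01001065131276846), 75.31216430664062) 0.04256523109602387 [183.40243902 256.64634146]
cover top 673 ((0.5347380638122559, 0.18669423460960388), (0.07956991344690323, 0.1531624048948288), 14.241008758544922)
t 11.3 pos [0.5062 0.0819 0.1515] rot [ 3.1401e+00 -1.3000e-03 -1.8418e+00] F [-0.2 -0.5  0.1] w 0.999 g 0.0
roll first -0.0005 then mm [-9.000e-01 -1.000e-01  1.165e+02]
```

View pics/w5.png

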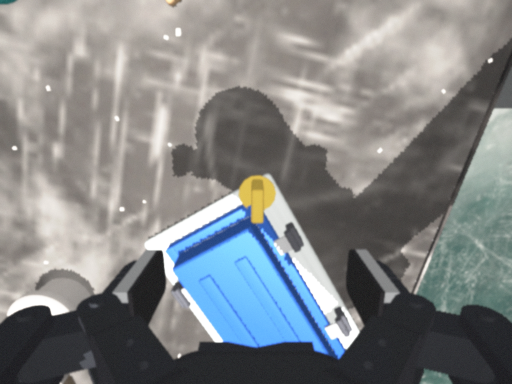

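The tab is at (257,203), centred on the finger axis (column 256), with the catches at (290,237) and (340,320) clear of the fingers. I go down and grip.

Emit:
drive_tool(
  commands=[
    [-1,-3,0,0,0],
    [-1,0,0,40,0],
    [-1,0,0,40,0],
    [-1,0,0,25,0],
    [-1,0,0,8,0],
    [-1,0,0,3,0],
    [-1,0,0,0,0],
    [-1,0,0,0,0],
  ],
)

```text
time_s: 12.3
ee_pos: [0.5081, 0.086, 0.0373]
tcp_rot: [-3.14, 0.001, -1.841]
ft_force: [-0.4, -0.7, 0.7]
width: 0.998
grip_force: 0.0
```

Emit:
drive_tool(
  commands=[
    [0,0,0,2,0],
    [0.5,0,0,0,0],
    [1,0,0,0,0],
    [1,0,0,0,0],
    [1,0,0,0,0],
    [1,0,0,0,0],
    [1,0,0,0,0],
    [1,0,0,0,0],
  ],
)

```text
time_s: 13.3
ee_pos: [0.5074, 0.0857, 0.0344]
tcp_rot: [-3.142, 0.0, -1.841]
ft_force: [-1.4, 1.2, 2.6]
width: 0.107
grip_force: 59.3
```

Emit:
drive_tool(
  commands=[
    [1,-0.9,0,-6,0],
    [1,-1,0,-6,0],
    [1,-1.2,0,-6,0],
    [1,-1.3,0,-6,0],
    [1,0,0,0,0],
  ],
)

```text
time_s: 13.92
ee_pos: [0.5077, 0.0895, 0.0589]
tcp_rot: [3.14, -0.001, -1.841]
ft_force: [-3.9, -1.6, -1.6]
width: 0.105
grip_force: 59.1
```

```bash
cat > v.py <<'E'
from h import *
import sys
def cover(name,zmin=.02,save_as=None):
    im,d,W=cloud(name)
    if save_as: save(save_as,cv2.resize(im,(800,600)))
    hsv=cv2.cvtColor(im,cv2.COLOR_RGB2HSV); H,S=hsv[...,0].astype(int),hsv[...,1].astype(int)
    p=sense()['ee_pos']
    m=(H>106)&(H<126)&(S>140)&(W[...,2]>zmin)&(np.hypot(W[...,0]-p[0],W[...,1]-p[1])<.3)
    P=W[m]; best=None; rng=np.random.default_rng(0)
    for _ in range(400):   # RANSAC plane of body top
        a,b,c=P[rng.choice(len(P),3,False)]; n=np.cross(b-a,c-a); L=np.linalg.norm(n)
        if L<1e-5: continue
        n/=L; n*=np.sign(n[2])
        if n[2]<.8: continue
        q=abs((P-a)@n)<.0025
        if best is None or q.sum()>best.sum(): best=q
    Q=P[best]; c=Q.mean(0); n=np.linalg.svd(Q-c,full_matrices=False)[2][2]; n*=np.sign(n[2])
    (cx,cy),wh,a=cv2.minAreaRect(Q[:,:2].astype(np.float32))
    cz=c[2]-(n[0]*(cx-c[0])+n[1]*(cy-c[1]))/n[2]
    print(name,best.sum(),'top centre',np.round([cx,cy,cz],4),'wh',np.round(wh,4),'ang',round(a,2),'normal',n.round(3),'tilt deg',round(np.degrees(np.arccos(n[2])),1),'z range',np.percentile(Q[:,2],[1,99]).round(4))
    print('origin est',np.round(np.array([cx,cy,cz])-.035*n,4))
for n in sys.argv[1].split(','): cover(n,float(sys.argv[2]),sys.argv[3] if len(sys.argv)>3 else None)
go()
E
python3 v.py scene .02
```

```text
scene 178 top centre [0.5243 0.1989 0.0673] wh [0.1081 0.196 ] ang 10.91 normal [0.016 0.102 0.995] tilt deg 5.9 z range [0.0567 0.076 ]
origin est [0.5237 0.1953 0.0325]
t 13.97 pos [0.5077 0.0895 0.0587] rot [ 3.1403e+00 -1.1000e-03 -1.8409e+00] F [-3.9 -1.2 -0.4] w 0.109 g 59.18159544467926
roll first 0 then mm [0. 0. 0.]
```

The cover pivots in the grip as planned, at about 6°. I continue along the arc.

Emit:
drive_tool(
  commands=[
    [1,-1.5,0,-6,0],
    [1,-1.6,0,-6,0],
    [1,-1.8,0,-6,0],
    [1,-2,0,-6,0],
    [1,0,0,0,0],
  ],
)

```text
time_s: 14.6
ee_pos: [0.511, 0.097, 0.0831]
tcp_rot: [-3.14, 0.001, -1.841]
ft_force: [-0.2, -1.0, -3.4]
width: 0.107
grip_force: 58.9
```

```bash
python3 v.py scene,side .02
```

```text
scene 205 top centre [0.5248 0.2026 0.0801] wh [0.1065 0.1977] ang 11.43 normal [0.045 0.203 0.978] tilt deg 12.0 z range [0.0588 0.0964]
origin est [0.5232 0.1955 0.0458]
side 2005 top centre [0.5373 0.2146 0.0771] wh [0.0793 0.1873] ang 15.05 normal [0.06  0.209 0.976] tilt deg 12.6 z range [0.0562 0.0962]
origin est [0.5352 0.2073 0.0429]
t 14.7 pos [0.5109 0.0969 0.0826] rot [-3.1406e+00  1.1000e-03 -1.8409e+00] F [-0.2 -0.7 -2.6] w 0.106 g 58.927366733551025
roll first 0 then mm [0. 0. 0.]
```

Emit:
drive_tool(
  commands=[
    [1,-2.2,0,-6,0],
    [1,-2.4,0,-6,0],
    [1,-2.6,0,-6,0],
    [1,0,0,0,0],
  ],
)

```text
time_s: 15.2
ee_pos: [0.5142, 0.1047, 0.1018]
tcp_rot: [-3.138, 0.004, -1.84]
ft_force: [0.2, 0.8, -1.1]
width: 0.107
grip_force: 59.3
```

```bash
python3 v.py side .02
```

```text
side 1865 top centre [0.5397 0.2218 0.0913] wh [0.0787 0.1861] ang 15.47 normal [0.069 0.249 0.966] tilt deg 15.0 z range [0.0669 0.1144]
origin est [0.5373 0.2131 0.0575]
t 15.25 pos [0.5137 0.1045 0.1014] rot [-3.1387e+00  2.8000e-03 -1.8405e+00] F [ 0.  -0.4 -1.8] w 0.105 g 59.27609324455261
roll first 0 then mm [0. 0. 0.]
```

All catches are off: the force is only the weight, and the cover hangs at 15° about the grip axis. I'll lift it clear, then level it by pressing it flat on the bare table in front of the stack (cover centre near (0.42, 0.03)), so it pivots back in the grip.

Emit:
drive_tool(
  commands=[
    [1,-1,0,-10,0],
    [1,-1,0,-15,0],
    [1,0,0,-25,0],
    [1,0,0,-25,0],
    [1,0,0,-10,0],
    [1,0,0,0,0],
  ],
)

```text
time_s: 16.0
ee_pos: [0.5132, 0.1056, 0.1861]
tcp_rot: [-3.14, 0.001, -1.841]
ft_force: [-0.8, -0.6, -2.2]
width: 0.107
grip_force: 59.3
```

```bash
python3 v.py side .07; python3 - <<'E'
from h import *
go(.394,-.09)
E
```

```text
side 2462 top centre [0.5388 0.2218 0.1755] wh [0.0793 0.1886] ang 15.4 normal [0.07  0.249 0.966] tilt deg 15.0 z range [0.151  0.1982]
origin est [0.5363 0.2131 0.1417]
t 16.05 pos [0.5126 0.1054 0.1851] rot [ 3.1412e+00  2.0000e-04 -1.8411e+00] F [ 0.3  0.6 -1.2] w 0.107 g 59.2932254076004
roll first 0 then mm [0. 0. 0.]
t 16.05 pos [0.5126 0.1054 0.1851] rot [ 3.1412e+00  2.0000e-04 -1.8411e+00] F [ 0.3  0.6 -1.2] w 0.107 g 59.2932254076004
roll first 0 then mm [220.   62.1  -0. ]
```

Emit:
drive_tool(
  commands=[
    [1,15,4,0,0],
    [1,30,8,0,0],
    [1,40,11,0,0],
    [1,40,11,0,0],
    [1,40,12,0,0],
    [1,30,9,0,0],
    [1,20,5,0,0],
    [1,5,2,0,0],
    [1,0,0,0,0],
  ],
)

```text
time_s: 17.18
ee_pos: [0.3941, -0.0903, 0.1851]
tcp_rot: [3.141, -0.0, -1.841]
ft_force: [-0.8, -0.0, -1.1]
width: 0.112
grip_force: 59.3
```

```bash
python3 v.py scene,side .07 pics/s6.png
```

```text
scene 255 top centre [ 0.3897 -0.006   0.1534] wh [0.083  0.2231] ang 39.9 normal [0.068 0.25  0.966] tilt deg 15.0 z range [0.1289 0.1721]
origin est [ 0.3873 -0.0147  0.1196]
side 1546 top centre [0.4208 0.0272 0.1738] wh [0.079  0.1864] ang 15.59 normal [0.074 0.255 0.964] tilt deg 15.4 z range [0.1481 0.196 ]
origin est [0.4182 0.0183 0.14  ]
t 17.27 pos [ 0.3947 -0.0898  0.1851] rot [ 3.1415e+00 -1.0000e-04 -1.8404e+00] F [-0.5 -0.  -0.5] w 0.105 g 59.256128668785095
roll first 0 then mm [0. 0. 0.]
```

View pics/s6.png

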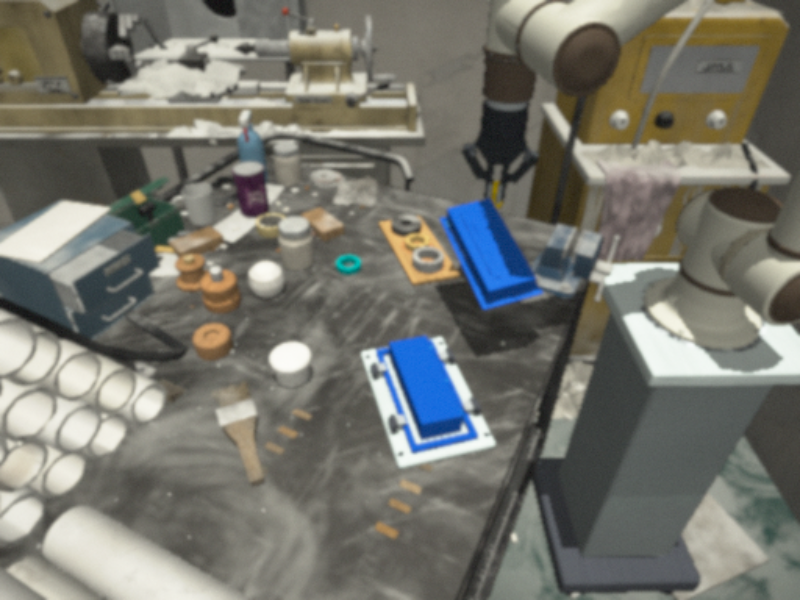

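The side picture shows the cover held at (490,255) over bare table, clear of the board (415,250), the vise (565,260) and the stack (430,390). I lower it until its far corner meets the table, then press it flat along the reverse arc.

Emit:
drive_tool(
  commands=[
    [1,0,0,25,0],
    [1,0,0,35,0],
    [1,0,0,25,0],
    [1,0,0,12,0],
    [1,0,0,6,0],
    [1,0,0,6,0],
    [1,2,0,6,0],
    [1,2,0,6,0],
    [1,2,0,6,0],
    [1,0,0,0,0],
  ],
)

```text
time_s: 18.52
ee_pos: [0.393, -0.0961, 0.0582]
tcp_rot: [-3.141, -0.0, -1.842]
ft_force: [0.2, -1.8, 2.3]
width: 0.107
grip_force: 59.4
```

```bash
python3 v.py side .02
```

```text
side 1298 top centre [0.4224 0.0586 0.0468] wh [0.2649 0.1322] ang 84.8 normal [0.049 0.193 0.98 ] tilt deg 11.5 z range [0.0339 0.0717]
origin est [0.4207 0.0519 0.0125]
t 18.57 pos [ 0.393  -0.096   0.0583] rot [-3.1414 -0.     -1.8412] F [ 0.1 -1.9  1.8] w 0.107 g 59.39985752105713
roll first 0 then mm [0. 0. 0.]
```

Emit:
drive_tool(
  commands=[
    [1,2,0,7,0],
    [1,1.9,0,7,0],
    [1,1.7,0,7,0],
    [1,1.5,0,7,0],
    [1,1.3,0,7,0],
    [1,1.1,0,6,0],
    [1,0.8,0,4,0],
    [1,0.3,0,2,0],
    [1,0,0,0,0],
  ],
)

```text
time_s: 19.7
ee_pos: [0.3902, -0.1059, 0.0113]
tcp_rot: [-3.141, 0.0, -1.84]
ft_force: [0.8, -0.2, 2.0]
width: 0.109
grip_force: 58.7
```

```bash
python3 v.py side .024
```

```text
side 1042 top centre [0.4173 0.0165 0.0318] wh [0.0804 0.1904] ang 14.39 normal [0.003 0.    1.   ] tilt deg 0.2 z range [0.0294 0.0341]
origin est [ 0.4172  0.0165 -0.0032]
t 19.75 pos [ 0.3902 -0.1059  0.0113] rot [-3.1413e+00  1.0000e-04 -1.8406e+00] F [-0.6  0.5  0.7] w 0.106 g 58.70162308216095
roll first 0 then mm [0. 0. 0.]
```

The cover is flat (0.2°) in the grip. I lift it and carry it over the row.

Emit:
drive_tool(
  commands=[
    [1,0,0,-8,0],
    [1,0,0,-15,0],
    [1,0,0,-25,0],
    [1,0,0,-35,0],
    [1,0,0,-35,0],
    [1,0,0,-20,0],
    [1,0,0,-8,0],
    [1,0,0,0,-0.015],
    [1,0,0,0,-0.015],
  ],
)

```text
time_s: 20.88
ee_pos: [0.3891, -0.1061, 0.1563]
tcp_rot: [3.139, -0.001, -1.81]
ft_force: [0.0, -0.3, -0.7]
width: 0.108
grip_force: 58.5
```

```bash
python3 v.py side .08; python3 - <<'E'
from h import *
go(.497,-.3315,.126,-1.81)
E
```

```text
side 1167 top centre [0.4134 0.0148 0.1757] wh [0.0807 0.1914] ang 16.57 normal [0.009 0.011 1.   ] tilt deg 0.8 z range [0.1728 0.1781]
origin est [0.4131 0.0144 0.1407]
t 20.93 pos [ 0.3892 -0.1061  0.1563] rot [ 3.1389e+00 -9.0000e-04 -1.8096e+00] F [ 0.7  0.4 -1.1] w 0.104 g 58.52530896663666
roll first 0 then mm [0. 0. 0.]
t 20.93 pos [ 0.3892 -0.1061  0.1563] rot [ 3.1389e+00 -9.0000e-04 -1.8096e+00] F [ 0.7  0.4 -1.1] w 0.104 g 58.52530896663666
roll first 0.0004 then mm [ 193.4 -158.2   30. ]
```

Emit:
drive_tool(
  commands=[
    [1,12,-10,0,0],
    [1,25,-20,0,0],
    [1,33,-27,0,0],
    [1,35,-29,0,0],
    [1,35,-29,0,0],
    [1,28,-23,6,0],
    [1,17,-14,10,0],
    [1,8,-6,9,0],
    [1,0,0,5,0],
    [1,0,0,0,0],
    [1,0,0,0,0],
  ],
)

```text
time_s: 22.3
ee_pos: [0.4978, -0.3304, 0.1279]
tcp_rot: [-3.141, -0.0, -1.81]
ft_force: [0.4, 0.4, -1.2]
width: 0.105
grip_force: 58.5
```

```bash
python3 v.py side,scene .08 pics/s7.png; python3 - <<'E'
from h import *
go(.497,-.3315,.126,-1.81)
E
```

```text
side 641 top centre [ 0.5217 -0.2073  0.147 ] wh [0.0799 0.1904] ang 16.49 normal [-0.002  0.007  1.   ] tilt deg 0.4 z range [0.1442 0.1494]
origin est [ 0.5218 -0.2076  0.112 ]
scene 1175 top centre [ 0.5186 -0.2095  0.1484] wh [0.0803 0.1847] ang 17.41 normal [-0.01   0.011  1.   ] tilt deg 0.9 z range [0.1454 0.1507]
origin est [ 0.519  -0.2098  0.1134]
t 22.4 pos [ 0.4979 -0.3306  0.1281] rot [-3.1403e+00 -1.0000e-04 -1.8099e+00] F [ 0.2 -0.3 -1.1] w 0.106 g 58.470473885536194
roll first 0 then mm [0. 0. 0.]
t 22.4 pos [ 0.4979 -0.3306  0.1281] rot [-3.1403e+00 -1.0000e-04 -1.8099e+00] F [ 0.2 -0.3 -1.1] w 0.106 g 58.470473885536194
roll first 0.0001 then mm [1.1 0.7 2.1]
```

View pics/s7.png

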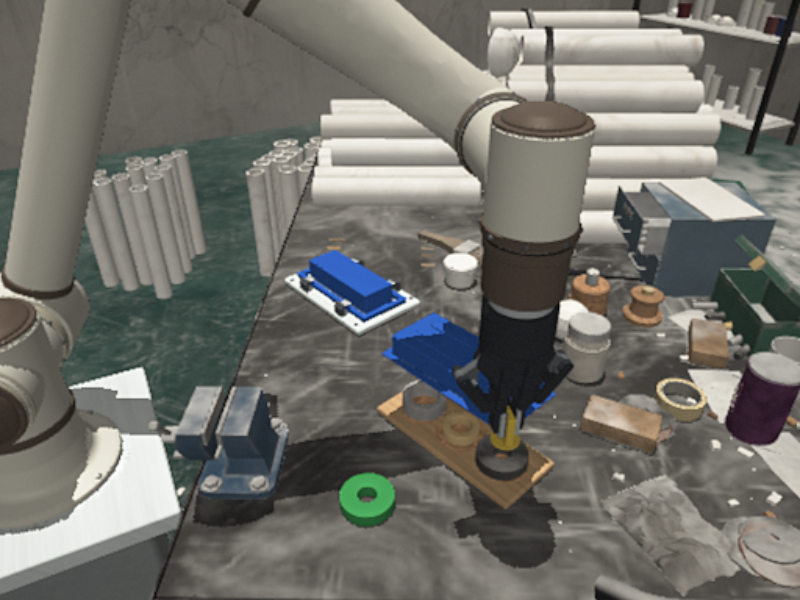

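The scene picture shows the cover level above the row, with the rings still at (425,400), (460,432) and (502,458). By both cameras it is centred within 2 mm and about 10 cm above the board, so I hand in.

```bash
python3 -c "
from workcell import finish_job
print(finish_job())"
```

```text
the job is handed in; nothing more can be done
None
```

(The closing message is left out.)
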